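# Put the round welding horns away in their nests

### The job

The welding bench is being cleared after a changeover: put each of the four round aluminium horns into the white nest cut for its size, largest horn in the widest nest and so on down to the smallest, standing upright on the floor of the recess. Lower each one in rather than dropping it, and leave the two block-shaped horns standing where they are.

Things in the scene. Friction and masses are not known exactly. Their poses are not given: they have to be found in the camera images.
- horn_xl: The largest round horn: a loose aluminium turning standing upright on the bench, 75 mm tall: a round foot 78 mm in diameter and 28 mm high, and above it a coaxial round neck 44 mm in diameter and 47 mm high by which it is gripped; about 550 g. Origin: centre of its underside; z up along its axis.
- horn_l: The second largest round horn: a loose aluminium turning standing upright on the bench, 75 mm tall: a round foot 60 mm in diameter and 28 mm high, and above it a coaxial round neck 34 mm in diameter and 47 mm high by which it is gripped; about 320 g. Origin: centre of its underside; z up along its axis.
- horn_m: The third largest round horn: a loose aluminium turning standing upright on the bench, 75 mm tall: a round foot 42 mm in diameter and 28 mm high, and above it a coaxial round neck 26 mm in diameter and 47 mm high by which it is gripped; about 170 g. Origin: centre of its underside; z up along its axis.
- horn_s: The smallest round horn: a loose aluminium turning standing upright on the bench, 75 mm tall: a round foot 24 mm in diameter and 28 mm high, and above it a coaxial round neck 16 mm in diameter and 47 mm high by which it is gripped; about 60 g. Origin: centre of its underside; z up along its axis.
- nest_xl: The nest for the largest round horn: a white plastic round cup fixed to the bench, 106 mm outside diameter, 20 mm high, with a flat-bottomed round recess 94 mm in diameter and 12 mm deep (its floor is 8 mm above the bench). Origin: centre of its underside, on the bench; z up.
- nest_l: The nest for the second largest round horn: a white plastic round cup fixed to the bench, 88 mm outside diameter, 20 mm high, with a flat-bottomed round recess 76 mm in diameter and 12 mm deep (its floor is 8 mm above the bench). Origin: centre of its underside, on the bench; z up.
- nest_m: The nest for the third largest round horn: a white plastic round cup fixed to the bench, 70 mm outside diameter, 20 mm high, with a flat-bottomed round recess 58 mm in diameter and 12 mm deep (its floor is 8 mm above the bench). Origin: centre of its underside, on the bench; z up.
- nest_s: The nest for the smallest round horn: a white plastic round cup fixed to the bench, 52 mm outside diameter, 20 mm high, with a flat-bottomed round recess 40 mm in diameter and 12 mm deep (its floor is 8 mm above the bench). Origin: centre of its underside, on the bench; z up.
- block_wide: A rectangular block horn of aluminium, loose, standing upright, 68 mm tall: foot 64 x 30 mm (x, y) and 28 mm high, slotted blade 55 x 15 mm above it. Stays where it is. Origin: centre of its underside.
- block_square: A square block horn of aluminium, loose, standing upright, 68 mm tall: foot 46 x 46 mm and 28 mm high, slotted blade 40 x 23 mm (x, y) above it. Stays where it is. Origin: centre of its underside.

How it is judged (in metres and radians):
At the end, for the whole second after the job is handed in: Each of the four round horns stands in its own nest, on the floor of the recess (underside 4 to 12 mm above the nest's underside), within 12 mm of the nest's centre, upright within 0.1 rad, released and at rest (under 0.02 m/s) (horizontal distance between horn_xl and nest_xl below 0.012 m and z of horn_xl in the frame of nest_xl between 0.004 and 0.012 m and angle between each of horn_xl, horn_l, horn_m, horn_s's own z axis and vertical below 0.1 rad and linear speed of each of horn_xl, horn_l, horn_m, horn_s below 0.02 m/s and horizontal distance between horn_l and nest_l below 0.012 m and z of horn_l in the frame of nest_l between 0.004 and 0.012 m and horizontal distance between horn_m and nest_m below 0.012 m and z of horn_m in the frame of nest_m between 0.004 and 0.012 m and horizontal distance between horn_s and nest_s below 0.012 m and z of horn_s in the frame of nest_s between 0.004 and 0.012 m); the robot touches nothing.
It fails at once if a round horn is dropped into its nest (arrives at more than 0.6 m/s) ((horizontal distance between horn_xl and nest_xl below 0.03 m and height (world z) of horn_xl below 0.03 m and linear speed of horn_xl above 0.6 m/s) or (horizontal distance between horn_l and nest_l below 0.03 m and height (world z) of horn_l below 0.03 m and linear speed of horn_l above 0.6 m/s) or (horizontal distance between horn_m and nest_m below 0.03 m and height (world z) of horn_m below 0.03 m and linear speed of horn_m above 0.6 m/s) or (horizontal distance between horn_s and nest_s below 0.03 m and height (world z) of horn_s below 0.03 m and linear speed of horn_s above 0.6 m/s)).
It fails at once if the wide block horn is shifted by more than 15 mm or tipped (distance of block_wide from where it was at the start of the episode above 0.015 m or angle between block_wide's own z axis and vertical above 0.2 rad).
It fails at once if the square block horn is shifted by more than 15 mm or tipped (distance of block_square from where it was at the start of the episode above 0.015 m or angle between block_square's own z axis and vertical above 0.2 rad).
It also fails if it takes over 99 s, if anything falls off the work surface, if the arm or the gripper's body presses on something with over 40 N, if the wrist force passes 120 N, or if a joint passes its speed limit or range.

### The arm

A 6-joint arm with a two-finger parallel gripper is mounted at the origin on the work surface. World frame = base frame: x ahead of the robot, y to its left, z up, the work surface at z = 0. Lengths are in m, angles in degrees, forces in N, time in s.
With the tool pointing down it reaches from about 0.4 to 0.825 m from the base axis. Payload 7 kg.
Tool frame: the origin (TCP) lies midway between the tips of the shut fingers; the grasp point (between the pads) lies 19 mm behind it; z points along the fingers, y is the line along which they close (so a half turn about z gives the same grasp; the last joint's range is limited). The gripper opens to 88 mm and grips with 3 to 60 N. Pads are 19 mm wide; open, the fingers measure 130 mm over their backs; the gripper's body (78 mm by 193 mm) begins 47 mm behind the grasp point.
Start: joints at [-46.518, 20.546, 0.682, 0, -70.136, -16.507], TCP at [0.306, -0.602, 0.227] pointing down, gripper open.
Joint ranges: [-176.03, 176.03], [-82.01, 121.73], [-58.28, 71.71], [-173.87, 95.51], [-174.79, -0.11], [-173.66, 173.66]. Speed limits (degrees/s): [136.94, 136.94, 172.46, 180, 180, 180].

### API

Orientations are given as [roll, pitch, yaw] about the fixed x, y, z axes, in that order (R = Rz(yaw) Ry(pitch) Rx(roll)).
In Python, from plant import r gives the robot as it stands. The module is installed in compiled form; this text tells all that it offers.
- The arm moves only by the tool play_rows, never from a script. Its argument "rows" is a list of rows, each an object with "slide": the shift along the tool's x, y, z as a fraction of full scale, a list of three; "delta_rot": the turn, a rotation vector about the tool's x, y, z as a fraction of full scale, a list of three; "fingers": the opening, from -1 (shut) to 1 (fully open). In form: [{"slide": [x, y, z], "delta_rot": [rx, ry, rz], "fingers": fingers}, ...]. A call has 1 to 8 rows; each row shifts and turns the commanded pose from where the row before left it, along the tool's axes as they then stand; what a row does not reach is not made up. Full scale, the value 1, is 0.15 m for a shift and 0.08 rad for a turn. A row lasts 1/8 s, in which the tool goes at most 62.5 mm and 10.7 degrees, less where a joint would pass 70% of its speed; a pose out of reach is approached as far as the arm can. A call with a number of a shift or a turn outside -1 to 1 is refused whole. A call with a gripper value outside its range is refused whole. The fingers move at their own pace and stop on an object; "squeeze" is the grip in N (left out, the last holds). Time passes only in rows, so rows that do not move let the fingers close. It gives the time, the measured TCP pose, the force, the opening and the grip force at its end, in the units of the state.
- r.get_state(): the state, without advancing time (a new reading comes with each control period).
- r.capture(name): name is "side" or "top" or "wrist"; returns a dict with "image" (400x640x3 uint8, blue, green, red), "fx", "fy", "cx", "cy" (pixels), "R" (3x3) and "t" (3): a world point X has camera coordinates R X + t; the wrist camera has in their place "T_tool_cam" (4x4, takes a point from camera to tool coordinates, whose origin is the TCP and whose axes are the flange's). Camera axes: x right, y down, z forward; pixel columns grow to the right and rows downward; lengths in m; the calibration is good to about 2 mm. A picture is of the moment at which its call begins: read the wrist's pose just before it. There is no depth.
- r.close_job(): hands the job in; it is judged then, once.
The state is a dict: "time_s": time; "joints": joint angles; "qd": joint speeds; "joint_torque": joint torques, N m; "tcp_pos": TCP position; "eef_rot": TCP orientation; "contact_force": force on the tool from outside, world axes, zero at the start; "moment": the same for the moment, N m; "gripper_width": finger opening in m; "gripper_force": force on a finger pad.
Only numpy, scipy, OpenCV 4.12 (cv2) and the standard library are available. Lean on these libraries where they do the work, as an engineer would, in place of code of your own. Each camera call takes 0.05 s, during which the arm holds its last target. There are 200 camera calls.

## Working session

There is one attempt and no reset: what is moved stays moved. The work goes in short steps, Python scripts to look and compute and a tool call to move; the robot and the scene stay as the last step left them, time stands still between calls to the robot, and variables do not carry over. Pictures are saved under pics/ and viewed, at most 14 in all, crops included, and the job is handed in when it is done.

Besides the shell and the picture viewer there is one more tool, called as a command line: name --argument value ..., lists and objects as JSON in quotes. play_rows: Moves the arm, as the interface text tells. Shift numbers are shares of 0.15 m and turn numbers shares of 0.08 rad, none past 1 either way. Its arguments: {"type":"object","properties":{"rows":{"type":"array"},"squeeze":{"type":"number"}},"required":["rows"]}

```bash
mkdir -p pics; ls; cat > h.py <<'E'
from plant import r
import numpy as np, cv2
E
python3 - <<'E'
from h import *
s=r.get_state();print(s)
for n in("top","side"):
    c=r.capture(n);cv2.imwrite(f"pics/{n}0.png",c["image"]);np.savez(f"{n}0.npz",**c)
    print(n,c["fx"],c["fy"],c["cx"],c["cy"],"C",-np.array(c["R"]).T@c["t"],c["R"])
c=r.capture("wrist");print(c["T_tool_cam"])
E
```

```text
pics
{'time_s': 0.0, 'joints': array([-4.65192109e+01,  2.05918980e+01,  6.32761236e-01, -2.19069291e-02,
       -7.01367420e+01, -1.65064516e+01]), 'qd': array([ 0.03878117, -0.03804953, -0.0363371 ,  0.04605588, -0.02633882,
        0.01403376]), 'joint_torque': array([ 5.40680285e-04, -5.82723212e+01,  2.93059516e+01,  6.99753016e+00,
        6.66310181e-03, -1.09283790e-04]), 'tcp_pos': array([ 0.30591895, -0.60112425,  0.22560417]), 'eef_rot': array([ 1.79902221e+02, -7.49922827e-03, -1.53033117e+02]), 'contact_force': array([-0.1405908 , -0.47695482,  0.33370409]), 'moment': array([ 0.01575441,  0.05612   , -0.01062477]), 'gripper_force': 0.0, 'gripper_width': 0.08781064339759444}
top 435.5607827432201 435.5607827432201 318.20279879631937 198.00973225261015 C [0.47708271 0.01925003 1.05309291] [[-0.01376222 -0.9997466   0.01781368]
 [-0.99887811  0.01293859 -0.04555336]
 [ 0.04531133 -0.01842061 -0.99880307]]
side 454.77717193650693 454.77717193650693 318.4051235934147 188.17314604601094 C [-0.06804272  0.60998854  0.50769796] [[-0.71156476 -0.70257588  0.00792019]
 [-0.34600097  0.34057241 -0.87423896]
 [ 0.61152181 -0.62481803 -0.48543126]]
[[ 1.10834686e-03 -9.59947684e-01 -2.80177114e-01  7.64081176e-02]
 [ 9.99999332e-01  9.71696788e-04  6.26632343e-04 -8.70210795e-04]
 [-3.29287066e-04 -2.80177621e-01  9.59948120e-01 -1.58488916e-01]
 [ 0.00000000e+00  0.00000000e+00  0.00000000e+00  1.00000000e+00]]
```

View pics/top0.png

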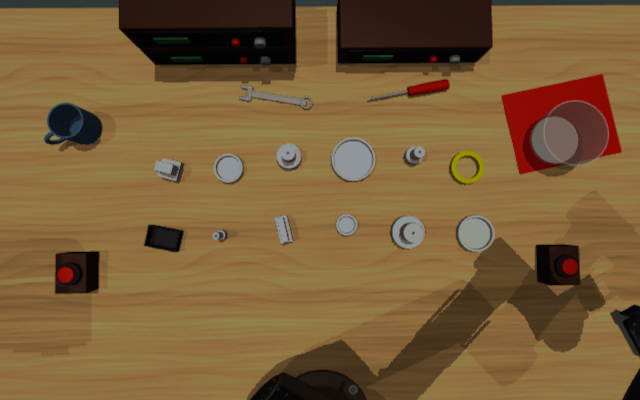

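View pics/side0.png

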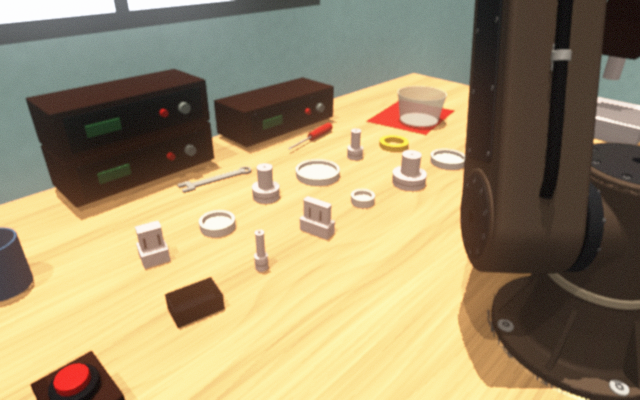

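Top view: horns xl (408,232), l (289,156), m (415,155) and s (220,235). Nests xl (353,160), l (475,233), m (228,168) and s (347,225). Blocks: square (169,170), wide (284,229).

```bash
cat >> h.py <<'E'
class Cam:
    def __init__(s,c,pose=None):
        s.c=c; s.K=np.array([[c["fx"],0,c["cx"]],[0,c["fy"],c["cy"]],[0,0,1]])
        if "R" in c: s.Rwc=np.array(c["R"]).T; s.C=-s.Rwc@c["t"]
        else:
            p,Rt=pose; T=c["T_tool_cam"]; s.Rwc=Rt@T[:3,:3]; s.C=p+Rt@T[:3,3]
    def ray(s,uv,z):
        d=(s.Rwc@np.linalg.inv(s.K)@np.c_[np.atleast_2d(uv),np.ones(len(np.atleast_2d(uv)))].T).T
        return s.C+d*((z-s.C[2])/d[:,2])[:,None]
    def px(s,X):
        p=s.K@(s.Rwc.T@(np.array(X)-s.C)); return p[:2]/p[2]
E
python3 - <<'E'
from h import *
c=dict(np.load("top0.npz"));cam=Cam(c);im=c["image"]
hsv=cv2.cvtColor(im,cv2.COLOR_BGR2HSV)
m=((hsv[...,1]<75)&(hsv[...,2]>70)).astype(np.uint8)*255
cv2.imwrite("pics/m.png",m[120:270,130:520])
seeds={"xl":(408,232),"l":(289,156),"m":(415,155),"s":(220,235),"Nxl":(353,160),"Nl":(475,233),"Nm":(228,168),"Ns":(347,225),"sq":(169,170),"wide":(284,229)}
cs,_=cv2.findContours(m,cv2.RETR_EXTERNAL,cv2.CHAIN_APPROX_NONE)
for k,p in seeds.items():
    for q in cs:
        if cv2.contourArea(q)>30 and cv2.pointPolygonTest(q,p,False)>=0:
            z=.02 if k[0]=="N" else .028
            P=cam.ray(q[:,0].astype(float),z)[:,:2].astype(np.float32)
            (ctr,rad)=cv2.minEnclosingCircle(P); e=cv2.fitEllipse(P)
            print(k,"encl",np.round(ctr,4),round(2000*rad,1),"ell",np.round(e[0],4),np.round(np.array(e[1])*1000,1),"reach",round(float(np.hypot(*ctr)),3),np.degrees(np.arctan2(ctr[1],ctr[0])).round(1), "seed@.075",cam.ray(p,.075)[0,:2].round(3))
v=cv2.resize(im[120:270,130:520],None,fx=2,fy=2,interpolation=cv2.INTER_CUBIC)
cv2.imwrite("pics/topz.png",np.vstack([v,cv2.cvtColor(cv2.resize(m[120:270,130:520],None,fx=2,fy=2),cv2.COLOR_GRAY2BGR)])[:600])
E
```

```text
xl encl [ 0.4416 -0.2099] 78.8 ell [ 0.4414 -0.2099] [76.4 76.9] reach 0.489 -25.4 seed@.075 [ 0.442 -0.2  ]
l encl [0.6246 0.069 ] 61.0 ell [0.6246 0.0693] [58.3 59.1] reach 0.628 6.3 seed@.075 [0.617 0.066]
m encl [ 0.6252 -0.2319] 48.6 ell [ 0.6249 -0.2309] [39.3 46. ] reach 0.667 -20.3 seed@.075 [ 0.616 -0.22 ]
s encl [0.4411 0.2348] 30.8 ell [0.4407 0.2333] [21.7 30.1] reach 0.5 28.0 seed@.075 [0.442 0.221]
Nxl encl [ 0.6167 -0.0841] 107.1 ell [ 0.6168 -0.0838] [103.3 105.1] reach 0.622 -7.8 seed@.075 [ 0.606 -0.079]
Nl encl [ 0.4361 -0.3736] 89.4 ell [ 0.4359 -0.3736] [86.1 86.8] reach 0.574 -40.6 seed@.075 [ 0.438 -0.351]
Nm encl [0.5987 0.2136] 70.5 ell [0.5988 0.2135] [67.8 68.5] reach 0.636 19.6 seed@.075 [0.592 0.203]
Ns encl [ 0.4607 -0.0651] 52.1 ell [ 0.4606 -0.0651] [49.6 50.2] reach 0.465 -8.0 seed@.075 [ 0.46  -0.063]
sq encl [0.5969 0.354 ] 67.5 ell [0.5975 0.353 ] [49.5 62.2] reach 0.694 30.7 seed@.075 [0.589 0.335]
wide encl [0.4519 0.0828] 69.2 ell [0.4516 0.0836] [32.5 77.9] reach 0.459 10.4 seed@.075 [0.453 0.079]
```

View pics/topz.png

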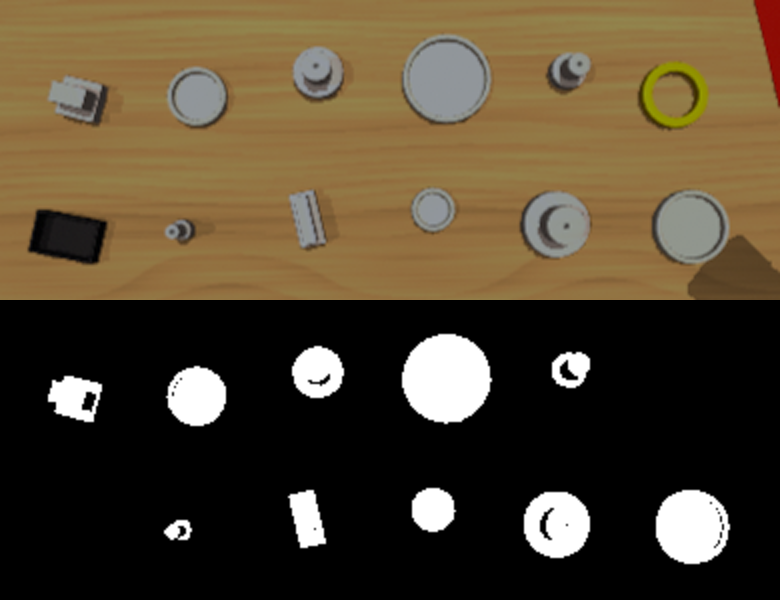

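Nest sizes come out at 107/89/70/52 mm and horns xl and l at 79/61 mm, which matches the given sizes. First I turn the tool to yaw 180, so slide x = −dx, y = +dy and z = −dz, then head for horn_xl.

play_rows --rows '[{"slide":[0,0,0],"delta_rot":[0,0,0.98],"fingers":1},{"slide":[0,0,0],"delta_rot":[0,0,0.98],"fingers":1},{"slide":[0,0,0],"delta_rot":[0,0,0.98],"fingers":1},{"slide":[0,0,0],"delta_rot":[0,0,0.98],"fingers":1},{"slide":[0,0,0],"delta_rot":[0,0,0.98],"fingers":1},{"slide":[0,0,0],"delta_rot":[0,0,0.98],"fingers":1},{"slide":[-0.15,0.4,0],"delta_rot":[0,0,0],"fingers":1},{"slide":[-0.15,0.4,0],"delta_rot":[0,0,0],"fingers":1}]' --squeeze 30

```text
time_s: 1.15
tcp_pos: [0.3498, -0.4834, 0.2256]
eef_rot: [180.0, -0.1, 179.9]
contact_force: [1.1, 1.0, 0.4]
gripper_width: 0.0879
gripper_force: 0.0
```

play_rows --rows '[{"slide":[-0.12,0.36,0],"delta_rot":[0,0,0],"fingers":1},{"slide":[-0.12,0.36,0],"delta_rot":[0,0,0],"fingers":1},{"slide":[-0.12,0.36,0],"delta_rot":[0,0,0],"fingers":1},{"slide":[-0.12,0.36,0],"delta_rot":[0,0,0],"fingers":1},{"slide":[-0.12,0.36,0],"delta_rot":[0,0,0],"fingers":1},{"slide":[0,0,0],"delta_rot":[0,0,0],"fingers":1}]'

```text
time_s: 1.9
tcp_pos: [0.4409, -0.2114, 0.2268]
eef_rot: [180.0, 0.0, -179.7]
contact_force: [-0.2, -0.7, 0.4]
gripper_width: 0.0878
gripper_force: 0.0
```

```bash
cat >> h.py <<'E'
from scipy.spatial.transform import Rotation
def wrist(name):
    s=r.get_state();c=r.capture("wrist")
    R=Rotation.from_euler("xyz",s["eef_rot"],degrees=True).as_matrix()
    cam=Cam(c,(np.array(s["tcp_pos"]),R));cv2.imwrite(f"pics/{name}.png",c["image"])
    return cam,c["image"],s
def blobs(im,lo=75):
    hsv=cv2.cvtColor(im,cv2.COLOR_BGR2HSV)
    m=((hsv[...,1]<lo)&(hsv[...,2]>70)).astype(np.uint8)*255
    return m,cv2.findContours(m,cv2.RETR_EXTERNAL,cv2.CHAIN_APPROX_NONE)[0]
E
python3 - <<'E'
from h import *
cam,im,s=wrist("w1");print(s["tcp_pos"],cam.C,cam.K[0,0])
for z,x in((.075,"neck"),(.028,"foot"),(.0,"base")): print(x,cam.px([.4416,-.21,z]))
m,cs=blobs(im)
for q in cs:
    if cv2.contourArea(q)>400: print(cv2.boundingRect(q))
E
```

```text
[ 0.4409225  -0.21137982  0.22677052] [ 0.36490981 -0.21312358  0.38519979] 296.1300633119837
neck [321.53503948 184.92616108]
foot [321.230293   175.74863489]
base [321.08214542 171.28712889]
(139, 378, 90, 22)
(370, 290, 59, 28)
(292, 290, 29, 28)
(410, 167, 44, 41)
(576, 166, 17, 51)
(538, 156, 32, 54)
(289, 142, 63, 63)
(154, 132, 73, 70)
```

View pics/w1.png

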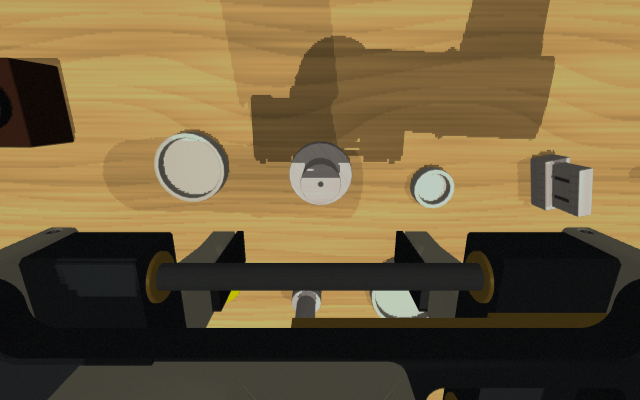

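Wrist picture: horn_xl's neck-top centre is at (320.5,184), against a predicted (321.5,185), so the top-view estimates hold to about 1 mm. Descending and gripping.

play_rows --rows '[{"slide":[0,0,0.3],"delta_rot":[0,0,0],"fingers":1},{"slide":[0,0,0.3],"delta_rot":[0,0,0],"fingers":1},{"slide":[0,0,0.3],"delta_rot":[0,0,0],"fingers":1},{"slide":[0,0,0.2],"delta_rot":[0,0,0],"fingers":1},{"slide":[0,0,0.16],"delta_rot":[0,0,0],"fingers":1},{"slide":[0,0,0],"delta_rot":[0,0,0],"fingers":-1},{"slide":[0,0,0],"delta_rot":[0,0,0],"fingers":-1},{"slide":[0,0,0],"delta_rot":[0,0,0],"fingers":-1}]' --squeeze 40

```text
time_s: 2.95
tcp_pos: [0.4406, -0.2148, 0.0387]
eef_rot: [-180.0, 0.1, -180.0]
contact_force: [0.3, 0.4, 0.2]
gripper_width: 0.0633
gripper_force: 0.0
```

play_rows --rows '[{"slide":[0,0,0],"delta_rot":[0,0,0],"fingers":-1},{"slide":[0,0,0],"delta_rot":[0,0,0],"fingers":-1},{"slide":[0,0,0],"delta_rot":[0,0,0],"fingers":-1},{"slide":[0,0,0],"delta_rot":[0,0,0],"fingers":-1}]'

```text
time_s: 3.45
tcp_pos: [0.4404, -0.2142, 0.0382]
eef_rot: [180.0, 0.1, -180.0]
contact_force: [-0.7, 3.7, 6.3]
gripper_width: 0.0429
gripper_force: 40.0
```

play_rows --rows '[{"slide":[0,0,-0.2],"delta_rot":[0,0,0],"fingers":-1},{"slide":[0,0,-0.3],"delta_rot":[0,0,0],"fingers":-1},{"slide":[0,0,-0.3],"delta_rot":[0,0,0],"fingers":-1},{"slide":[-0.29,0.22,0],"delta_rot":[0,0,0],"fingers":-1},{"slide":[-0.29,0.22,0],"delta_rot":[0,0,0],"fingers":-1},{"slide":[-0.29,0.22,0],"delta_rot":[0,0,0],"fingers":-1},{"slide":[-0.29,0.21,0],"delta_rot":[0,0,0],"fingers":-1},{"slide":[0,0,0],"delta_rot":[0,0,0],"fingers":-1}]'

```text
time_s: 4.45
tcp_pos: [0.6158, -0.0815, 0.1556]
eef_rot: [180.0, -0.1, -179.8]
contact_force: [-0.7, -1.3, -5.2]
gripper_width: 0.0425
gripper_force: 40.0
```

```bash
python3 - <<'E'
from h import *
cam,im,s=wrist("w2");print(s["tcp_pos"],s["contact_force"],s["gripper_width"])
print(cam.px([.6167,-.0841,.02]))
c=r.capture("top");cv2.imwrite("pics/t2.png",np.hstack([im[:400:1,100:560],c["image"][100:280,200:500].repeat(1,0)[:180].copy() if 0 else cv2.resize(c["image"][100:280,270:440],(340,400))]))
E
```

```text
[ 0.61575337 -0.08151814  0.15564866] [-0.71651064 -1.28810416 -5.24965925] 0.042471620607858834
[317.84517427 189.25470322]
```

View pics/t2.png

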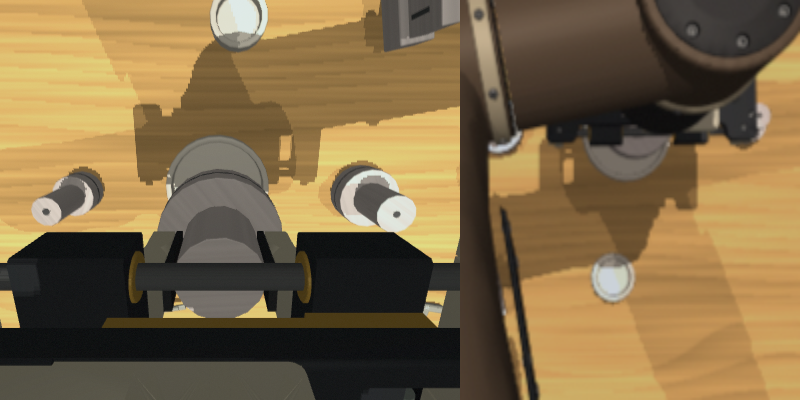

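The horn is held upright over nest_xl, whose centre is near (318,189) as predicted. Lowering it with a 2.6 mm y correction.

play_rows --rows '[{"slide":[0,-0.017,0.2],"delta_rot":[0,0,0],"fingers":-1},{"slide":[0,0,0.2],"delta_rot":[0,0,0],"fingers":-1},{"slide":[0,0,0.15],"delta_rot":[0,0,0],"fingers":-1},{"slide":[0,0,0.08],"delta_rot":[0,0,0],"fingers":-1},{"slide":[0,0,0.05],"delta_rot":[0,0,0],"fingers":-1},{"slide":[0,0,0.03],"delta_rot":[0,0,0],"fingers":-1},{"slide":[0,0,0],"delta_rot":[0,0,0],"fingers":-1}]'

```text
time_s: 5.42
tcp_pos: [0.614, -0.0865, 0.0514]
eef_rot: [180.0, 0.0, -180.0]
contact_force: [-0.2, 0.2, -4.8]
gripper_width: 0.0424
gripper_force: 40.0
```

play_rows --rows '[{"slide":[-0.013,0.013,0.02],"delta_rot":[0,0,0],"fingers":-1},{"slide":[0,0,0.012],"delta_rot":[0,0,0],"fingers":-1},{"slide":[0,0,0],"delta_rot":[0,0,0],"fingers":-1}]'

```text
time_s: 5.8
tcp_pos: [0.6159, -0.0844, 0.0463]
eef_rot: [180.0, 0.0, -180.0]
contact_force: [0.1, 0.1, -4.2]
gripper_width: 0.0425
gripper_force: 40.0
```

play_rows --rows '[{"slide":[0,0,0.006],"delta_rot":[0,0,0],"fingers":-1},{"slide":[0,0,0],"delta_rot":[0,0,0],"fingers":-1}]'

```text
time_s: 6.05
tcp_pos: [0.6159, -0.0844, 0.0462]
eef_rot: [-180.0, 0.0, -180.0]
contact_force: [-4.5, 1.3, 4.8]
gripper_width: 0.0425
gripper_force: 40.0
```

Contact with the floor (force went from −4 to +5 N). Opening.

play_rows --rows '[{"slide":[0,0,0],"delta_rot":[0,0,0],"fingers":1},{"slide":[0,0,0],"delta_rot":[0,0,0],"fingers":1},{"slide":[0,0,0],"delta_rot":[0,0,0],"fingers":1},{"slide":[0,0,0],"delta_rot":[0,0,0],"fingers":1},{"slide":[0,0,-0.1],"delta_rot":[0,0,0],"fingers":1},{"slide":[0,0,-0.25],"delta_rot":[0,0,0],"fingers":1},{"slide":[0,0,-0.3],"delta_rot":[0,0,0],"fingers":1},{"slide":[0,0,-0.3],"delta_rot":[0,0,0],"fingers":1}]'

```text
time_s: 7.05
tcp_pos: [0.6158, -0.0846, 0.1905]
eef_rot: [-180.0, 0.1, -180.0]
contact_force: [1.5, -0.6, -0.7]
gripper_width: 0.0878
gripper_force: 0.0
```

```bash
python3 - <<'E'
from h import *
cam,im,s=wrist("w3");print(s["tcp_pos"])
for n,p in dict(nest=[.6167,-.0841,.02],necktop=[.6167,-.0841,.083],hl=[.6246,.069,.075],hm=[.6246,-.229,.075],ns=[.4607,-.0651,.02]).items():print(n,cam.px(p))
E
```

```text
[ 0.61575079 -0.08459223  0.190492  ]
nest [320.69383497 181.1830069 ]
necktop [321.01844237 196.56392675]
hl [478.95588877 202.31252739]
hm [171.19864751 201.90550612]
ns [340.30393     27.74047994]
```

View pics/w3.png

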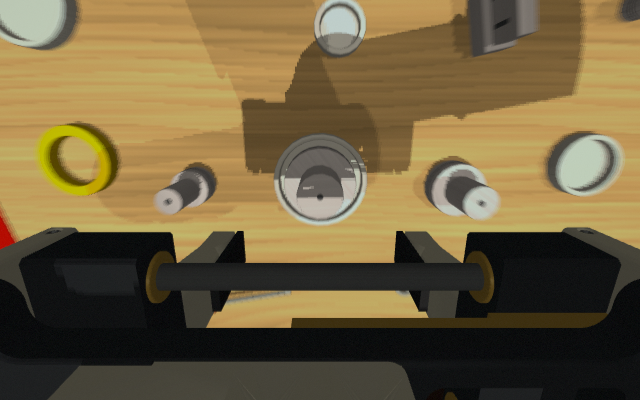

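horn_xl sits centred in its nest: mark at (320,197), predicted (321,197). Next is horn_l, seen at (483,202).

play_rows --rows '[{"slide":[-0.02,0.34,0],"delta_rot":[0,0,0],"fingers":1},{"slide":[-0.02,0.35,0],"delta_rot":[0,0,0],"fingers":1},{"slide":[-0.02,0.35,0],"delta_rot":[0,0,0],"fingers":1},{"slide":[0,0,0],"delta_rot":[0,0,0],"fingers":1}]'

```text
time_s: 7.6
tcp_pos: [0.625, 0.0748, 0.1887]
eef_rot: [180.0, 0.1, -179.8]
contact_force: [-0.6, -0.4, -0.2]
gripper_width: 0.0877
gripper_force: 0.0
```

```bash
cat >> h.py <<'E'
def neck(cam,im,xy,z=.075,rad=.012):
    """dark centre mark of the neck top near the expected place -> world xy"""
    u=cam.px([*xy,z]); f=cam.K[0,0]/(cam.C[2]-z); k=int(rad*f)
    x0,y0=(np.round(u)-k).astype(int); g=cv2.cvtColor(im,cv2.COLOR_BGR2GRAY)[y0:y0+2*k+1,x0:x0+2*k+1].astype(np.float32)
    b=cv2.morphologyEx(g,cv2.MORPH_BLACKHAT,np.ones((7,7))); j=np.unravel_index(b.argmax(),b.shape)
    p=(x0+j[1],y0+j[0]); return u.round(1),p,b.max(),cam.ray(np.array(p,float),z)[0,:2].round(4)
E
python3 - <<'E'
from h import *
cam,im,s=wrist("w4");print(s["tcp_pos"]);print(neck(cam,im,(.6246,.071)))
E
```

```text
[0.62503789 0.07480742 0.18873694]
(array([316.4, 193.3]), (np.int64(313), np.int64(195)), np.float32(98.0), array([0.6263, 0.0678]))
```

play_rows --rows '[{"slide":[0,-0.04,0.3],"delta_rot":[0,0,0],"fingers":1},{"slide":[0,0,0.3],"delta_rot":[0,0,0],"fingers":0.3},{"slide":[0,0,0.25],"delta_rot":[0,0,0],"fingers":0.3},{"slide":[0,0,0.15],"delta_rot":[0,0,0],"fingers":0.3},{"slide":[0,0,0],"delta_rot":[0,0,0],"fingers":-1},{"slide":[0,0,0],"delta_rot":[0,0,0],"fingers":-1},{"slide":[0,0,0],"delta_rot":[0,0,0],"fingers":-1},{"slide":[0,0,0],"delta_rot":[0,0,0],"fingers":-1}]' --squeeze 30

```text
time_s: 8.65
tcp_pos: [0.6257, 0.0658, 0.0394]
eef_rot: [180.0, 0.1, -180.0]
contact_force: [-0.3, 1.4, 5.2]
gripper_width: 0.0325
gripper_force: 30.0
```

play_rows --rows '[{"slide":[0,0,0],"delta_rot":[0,0,0],"fingers":-1},{"slide":[0,0,0],"delta_rot":[0,0,0],"fingers":-1}]'

```text
time_s: 8.9
tcp_pos: [0.6257, 0.0658, 0.0394]
eef_rot: [180.0, 0.1, -179.9]
contact_force: [-0.9, 1.1, 6.9]
gripper_width: 0.0324
gripper_force: 30.0
```

play_rows --rows '[{"slide":[0,0,-0.2],"delta_rot":[0,0,0],"fingers":-1},{"slide":[0,0,-0.3],"delta_rot":[0,0,0],"fingers":-1},{"slide":[0,0,-0.3],"delta_rot":[0,0,0],"fingers":-1},{"slide":[0.158,-0.366,0],"delta_rot":[0,0,0],"fingers":-1},{"slide":[0.158,-0.366,0],"delta_rot":[0,0,0],"fingers":-1},{"slide":[0.158,-0.366,0],"delta_rot":[0,0,0],"fingers":-1},{"slide":[0.158,-0.366,0],"delta_rot":[0,0,0],"fingers":-1},{"slide":[0.158,-0.366,0],"delta_rot":[0,0,0],"fingers":-1}]'

```text
time_s: 9.9
tcp_pos: [0.5048, -0.2104, 0.1577]
eef_rot: [180.0, -0.0, -180.0]
contact_force: [1.5, -1.2, -3.1]
gripper_width: 0.0326
gripper_force: 30.0
```

play_rows --rows '[{"slide":[0.158,-0.366,0],"delta_rot":[0,0,0],"fingers":-1},{"slide":[0.158,-0.366,0],"delta_rot":[0,0,0],"fingers":-1},{"slide":[0.158,-0.366,0],"delta_rot":[0,0,0],"fingers":-1},{"slide":[0,0,0],"delta_rot":[0,0,0],"fingers":-1},{"slide":[0,0,0],"delta_rot":[0,0,0],"fingers":-1}]'

```text
time_s: 10.52
tcp_pos: [0.4345, -0.3737, 0.1574]
eef_rot: [180.0, -0.0, 179.9]
contact_force: [0.8, 0.3, -3.1]
gripper_width: 0.0328
gripper_force: 30.0
```

```bash
python3 - <<'E'
from h import *
cam,im,s=wrist("w5");print(s["tcp_pos"],s["contact_force"],cam.px([.4361,-.3736,.02]))
E
```

```text
[ 0.43452414 -0.37370924  0.15737351] [ 0.81768427  0.26433235 -3.10302567] [320.35167866 189.31136067]
```

View pics/w5.png

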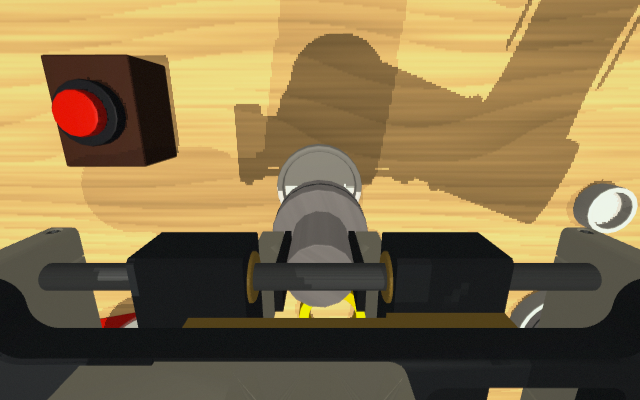

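Nest_l is centred at about (320,189), as predicted, with the horn right above it. Lowering.

play_rows --rows '[{"slide":[-0.01,0,0.2],"delta_rot":[0,0,0],"fingers":-1},{"slide":[0,0,0.2],"delta_rot":[0,0,0],"fingers":-1},{"slide":[0,0,0.15],"delta_rot":[0,0,0],"fingers":-1},{"slide":[0,0,0.08],"delta_rot":[0,0,0],"fingers":-1},{"slide":[0,0,0.05],"delta_rot":[0,0,0],"fingers":-1},{"slide":[0,0,0.03],"delta_rot":[0,0,0],"fingers":-1},{"slide":[0,0,0],"delta_rot":[0,0,0],"fingers":-1}]'

```text
time_s: 11.45
tcp_pos: [0.437, -0.3738, 0.0516]
eef_rot: [-180.0, 0.0, -180.0]
contact_force: [0.2, 1.1, -1.8]
gripper_width: 0.0324
gripper_force: 30.0
```

play_rows --rows '[{"slide":[0,0,0.015],"delta_rot":[0,0,0],"fingers":-1},{"slide":[0,0,0.012],"delta_rot":[0,0,0],"fingers":-1},{"slide":[0,0,0],"delta_rot":[0,0,0],"fingers":-1},{"slide":[0,0,0],"delta_rot":[0,0,0],"fingers":-1}]'

```text
time_s: 11.95
tcp_pos: [0.4369, -0.3739, 0.0474]
eef_rot: [-180.0, 0.0, -180.0]
contact_force: [-0.1, -0.0, -2.0]
gripper_width: 0.0321
gripper_force: 30.0
```

play_rows --rows '[{"slide":[0,0,0.007],"delta_rot":[0,0,0],"fingers":-1},{"slide":[0,0,0],"delta_rot":[0,0,0],"fingers":-1}]'

```text
time_s: 12.2
tcp_pos: [0.4369, -0.3739, 0.0474]
eef_rot: [-180.0, 0.0, -180.0]
contact_force: [-2.4, 3.4, 8.2]
gripper_width: 0.0322
gripper_force: 30.0
```

Floor contact. Releasing, rising, then on to horn_m.

play_rows --rows '[{"slide":[0,0,0],"delta_rot":[0,0,0],"fingers":1},{"slide":[0,0,0],"delta_rot":[0,0,0],"fingers":1},{"slide":[0,0,0],"delta_rot":[0,0,0],"fingers":1},{"slide":[0,0,0],"delta_rot":[0,0,0],"fingers":1},{"slide":[0,0,-0.1],"delta_rot":[0,0,0],"fingers":1},{"slide":[0,0,-0.25],"delta_rot":[0,0,0],"fingers":1},{"slide":[0,0,-0.3],"delta_rot":[0,0,0],"fingers":1},{"slide":[0,0,-0.3],"delta_rot":[0,0,0],"fingers":1}]'

```text
time_s: 13.2
tcp_pos: [0.4367, -0.3738, 0.1913]
eef_rot: [-180.0, 0.0, -180.0]
contact_force: [1.5, -0.1, 0.1]
gripper_width: 0.0877
gripper_force: 0.0
```

play_rows --rows '[{"slide":[-0.31,0.24,0],"delta_rot":[0,0,0],"fingers":1},{"slide":[-0.31,0.24,0],"delta_rot":[0,0,0],"fingers":1},{"slide":[-0.31,0.24,0],"delta_rot":[0,0,0],"fingers":1},{"slide":[-0.31,0.24,0],"delta_rot":[0,0,0],"fingers":1},{"slide":[0,0,0],"delta_rot":[0,0,0],"fingers":1},{"slide":[0,0,0],"delta_rot":[0,0,0],"fingers":1}]'

```text
time_s: 13.95
tcp_pos: [0.6227, -0.2294, 0.1892]
eef_rot: [-180.0, -0.0, -179.9]
contact_force: [-0.9, -0.7, 0.5]
gripper_width: 0.0877
gripper_force: 0.0
```

```bash
python3 - <<'E'
from h import *
cam,im,s=wrist("w6");print(s["tcp_pos"]);print(neck(cam,im,(.6246,-.230)))
print("l nest",cam.px([.4361,-.3736,.083]))
E
```

```text
[ 0.62266942 -0.22942161  0.18924963]
(array([319.9, 195.7]), (np.int64(319), np.int64(196)), np.float32(108.0), array([ 0.6249, -0.2308]))
l nest [129.84801573 -42.49345836]
```

View pics/w6.png

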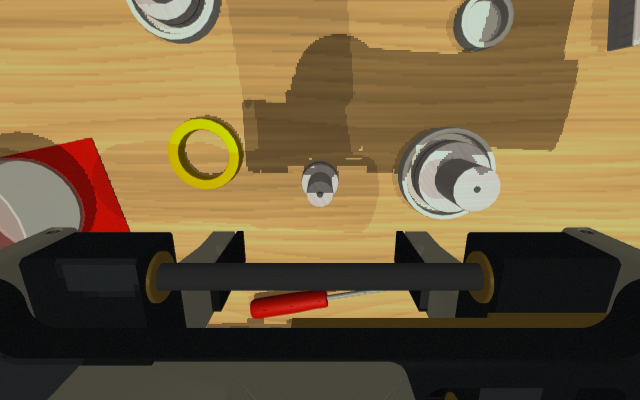

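horn_m's mark is at (319,196), so it is at (0.625,−0.2305), directly below; horn_l is in its nest at upper left. Grasping.

play_rows --rows '[{"slide":[-0.013,-0.007,0.3],"delta_rot":[0,0,0],"fingers":0.3},{"slide":[0,0,0.3],"delta_rot":[0,0,0],"fingers":0.2},{"slide":[0,0,0.25],"delta_rot":[0,0,0],"fingers":0},{"slide":[0,0,0.15],"delta_rot":[0,0,0],"fingers":0},{"slide":[0,0,0],"delta_rot":[0,0,0],"fingers":-1},{"slide":[0,0,0],"delta_rot":[0,0,0],"fingers":-1},{"slide":[0,0,0],"delta_rot":[0,0,0],"fingers":-1},{"slide":[0,0,0],"delta_rot":[0,0,0],"fingers":-1}]' --squeeze 25

```text
time_s: 15.0
tcp_pos: [0.6255, -0.231, 0.0405]
eef_rot: [-180.0, 0.1, -180.0]
contact_force: [-0.9, -0.1, 6.2]
gripper_width: 0.0247
gripper_force: 25.0
```

play_rows --rows '[{"slide":[0,0,0],"delta_rot":[0,0,0],"fingers":-1},{"slide":[0,0,0],"delta_rot":[0,0,0],"fingers":-1}]'

```text
time_s: 15.25
tcp_pos: [0.6255, -0.231, 0.0405]
eef_rot: [-180.0, 0.1, -179.9]
contact_force: [-1.4, 0.0, 6.9]
gripper_width: 0.0248
gripper_force: 25.0
```

play_rows --rows '[{"slide":[0,0,-0.2],"delta_rot":[0,0,0],"fingers":-1},{"slide":[0,0,-0.3],"delta_rot":[0,0,0],"fingers":-1},{"slide":[0,0,-0.3],"delta_rot":[0,0,0],"fingers":-1},{"slide":[0.022,0.371,0],"delta_rot":[0,0,0],"fingers":-1},{"slide":[0.022,0.371,0],"delta_rot":[0,0,0],"fingers":-1},{"slide":[0.022,0.371,0],"delta_rot":[0,0,0],"fingers":-1},{"slide":[0.022,0.371,0],"delta_rot":[0,0,0],"fingers":-1},{"slide":[0.022,0.371,0],"delta_rot":[0,0,0],"fingers":-1}]'

```text
time_s: 16.25
tcp_pos: [0.6076, 0.0494, 0.1591]
eef_rot: [180.0, 0.0, -180.0]
contact_force: [0.4, 0.2, -1.7]
gripper_width: 0.0244
gripper_force: 25.0
```

play_rows --rows '[{"slide":[0.022,0.371,0],"delta_rot":[0,0,0],"fingers":-1},{"slide":[0.022,0.371,0],"delta_rot":[0,0,0],"fingers":-1},{"slide":[0.022,0.371,0],"delta_rot":[0,0,0],"fingers":-1},{"slide":[0,0,0],"delta_rot":[0,0,0],"fingers":-1},{"slide":[0,0,0],"delta_rot":[0,0,0],"fingers":-1}]'

```text
time_s: 16.88
tcp_pos: [0.5977, 0.2146, 0.1586]
eef_rot: [-180.0, -0.0, -179.9]
contact_force: [-0.1, 0.1, -2.2]
gripper_width: 0.0245
gripper_force: 25.0
```

```bash
python3 - <<'E'
from h import *
cam,im,s=wrist("w7");print(s["tcp_pos"],s["contact_force"],cam.px([.5987,.2136,.02]))
E
```

```text
[0.59765326 0.21464159 0.15860566] [-0.09699554  0.13515664 -2.21057833] [319.37223332 188.48507708]
```

View pics/w7.png

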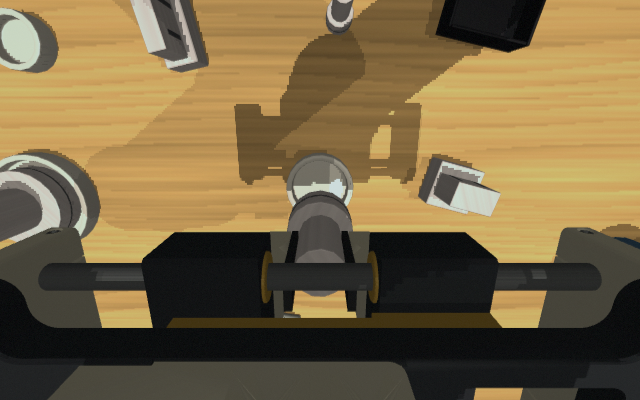

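Nest_m is centred at about (320,188), as predicted, with the horn above it. The square block is about 10 cm to the side, so I'll open only partway on release.

play_rows --rows '[{"slide":[-0.007,-0.005,0.2],"delta_rot":[0,0,0],"fingers":-1},{"slide":[0,0,0.2],"delta_rot":[0,0,0],"fingers":-1},{"slide":[0,0,0.15],"delta_rot":[0,0,0],"fingers":-1},{"slide":[0,0,0.08],"delta_rot":[0,0,0],"fingers":-1},{"slide":[0,0,0.05],"delta_rot":[0,0,0],"fingers":-1},{"slide":[0,0,0.03],"delta_rot":[0,0,0],"fingers":-1},{"slide":[0,0,0.01],"delta_rot":[0,0,0],"fingers":-1},{"slide":[0,0,0],"delta_rot":[0,0,0],"fingers":-1}]'

```text
time_s: 17.92
tcp_pos: [0.5994, 0.2139, 0.0512]
eef_rot: [180.0, 0.0, -180.0]
contact_force: [0.2, 0.1, -1.6]
gripper_width: 0.0241
gripper_force: 25.0
```

play_rows --rows '[{"slide":[0,0,0.013],"delta_rot":[0,0,0],"fingers":-1},{"slide":[0,0,0.008],"delta_rot":[0,0,0],"fingers":-1},{"slide":[0,0,0],"delta_rot":[0,0,0],"fingers":-1}]'

```text
time_s: 18.3
tcp_pos: [0.5994, 0.2139, 0.0485]
eef_rot: [180.0, 0.0, -180.0]
contact_force: [-1.4, 0.7, 4.8]
gripper_width: 0.0244
gripper_force: 25.0
```

Contact. Releasing, rising, then to horn_s.

play_rows --rows '[{"slide":[0,0,0],"delta_rot":[0,0,0],"fingers":0.4},{"slide":[0,0,0],"delta_rot":[0,0,0],"fingers":0.4},{"slide":[0,0,0],"delta_rot":[0,0,0],"fingers":0.4},{"slide":[0,0,0],"delta_rot":[0,0,0],"fingers":0.4},{"slide":[0,0,-0.1],"delta_rot":[0,0,0],"fingers":0.4},{"slide":[0,0,-0.25],"delta_rot":[0,0,0],"fingers":0.4},{"slide":[0,0,-0.3],"delta_rot":[0,0,0],"fingers":0.4},{"slide":[0,0,-0.3],"delta_rot":[0,0,0],"fingers":0.4}]'

```text
time_s: 19.3
tcp_pos: [0.5992, 0.2136, 0.1928]
eef_rot: [180.0, 0.1, -180.0]
contact_force: [0.7, 0.8, 0.6]
gripper_width: 0.0613
gripper_force: 0.0
```

play_rows --rows '[{"slide":[0.35,0.04,0],"delta_rot":[0,0,0],"fingers":0.4},{"slide":[0.35,0.04,0],"delta_rot":[0,0,0],"fingers":0.4},{"slide":[0.35,0.04,0],"delta_rot":[0,0,0],"fingers":0.4},{"slide":[0,0,0],"delta_rot":[0,0,0],"fingers":0.4},{"slide":[0,0,0],"delta_rot":[0,0,0],"fingers":0.4}]'

```text
time_s: 19.92
tcp_pos: [0.4421, 0.2322, 0.1915]
eef_rot: [179.9, 0.1, -179.9]
contact_force: [0.2, 0.3, -0.6]
gripper_width: 0.0612
gripper_force: 0.0
```

```bash
python3 - <<'E'
from h import *
cam,im,s=wrist("w8");print(s["tcp_pos"]);print(neck(cam,im,(.441,.232)))
print(Cam(dict(np.load("top0.npz"))).ray((216,235.5),.075))
E
```

```text
[0.44208027 0.23221745 0.19149216]
(array([320. , 191.8]), (np.int64(320), np.int64(192)), np.float32(113.0), array([0.4412, 0.232 ]))
[[0.44071749 0.23031297 0.075     ]]
```

View pics/w8.png

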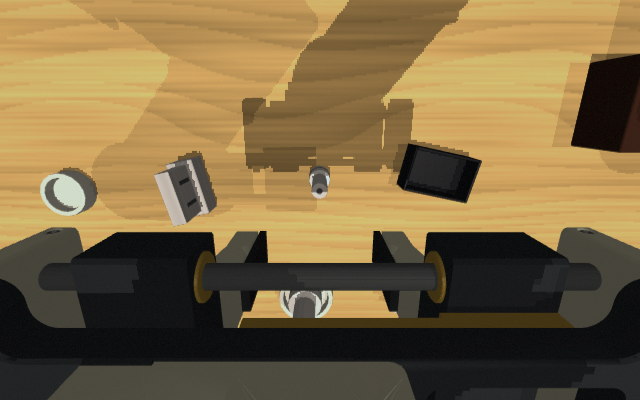

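horn_s's mark is at (320,192), so it is at (0.441,0.232); the black tray is 9 cm away. Grasping.

play_rows --rows '[{"slide":[0.006,0,0.3],"delta_rot":[0,0,0],"fingers":0.1},{"slide":[0,0,0.3],"delta_rot":[0,0,0],"fingers":-0.1},{"slide":[0,0,0.25],"delta_rot":[0,0,0],"fingers":-0.2},{"slide":[0,0,0.16],"delta_rot":[0,0,0],"fingers":-0.2},{"slide":[0,0,0],"delta_rot":[0,0,0],"fingers":-1},{"slide":[0,0,0],"delta_rot":[0,0,0],"fingers":-1},{"slide":[0,0,0],"delta_rot":[0,0,0],"fingers":-1},{"slide":[0,0,0],"delta_rot":[0,0,0],"fingers":-1}]' --squeeze 20

```text
time_s: 20.98
tcp_pos: [0.4413, 0.2322, 0.0396]
eef_rot: [179.9, 0.1, -180.0]
contact_force: [-0.2, 0.9, 2.5]
gripper_width: 0.0145
gripper_force: 20.0
```

play_rows --rows '[{"slide":[0,0,0],"delta_rot":[0,0,0],"fingers":-1},{"slide":[0,0,0],"delta_rot":[0,0,0],"fingers":-1}]'

```text
time_s: 21.22
tcp_pos: [0.4413, 0.2322, 0.0396]
eef_rot: [179.9, 0.1, -179.9]
contact_force: [-1.2, -0.3, 8.0]
gripper_width: 0.0145
gripper_force: 20.0
```

play_rows --rows '[{"slide":[0,0,-0.2],"delta_rot":[0,0,0],"fingers":-1},{"slide":[0,0,-0.3],"delta_rot":[0,0,0],"fingers":-1},{"slide":[0,0,-0.3],"delta_rot":[0,0,0],"fingers":-1},{"slide":[-0.026,-0.396,0],"delta_rot":[0,0,0],"fingers":-1},{"slide":[-0.026,-0.396,0],"delta_rot":[0,0,0],"fingers":-1},{"slide":[-0.026,-0.396,0],"delta_rot":[0,0,0],"fingers":-1},{"slide":[-0.026,-0.396,0],"delta_rot":[0,0,0],"fingers":-1},{"slide":[-0.026,-0.396,0],"delta_rot":[0,0,0],"fingers":-1}]'

```text
time_s: 22.22
tcp_pos: [0.4601, -0.0671, 0.159]
eef_rot: [180.0, 0.1, -179.9]
contact_force: [0.8, 0.8, 0.1]
gripper_width: 0.0146
gripper_force: 20.0
```

play_rows --rows '[{"slide":[0,0,0],"delta_rot":[0,0,0],"fingers":-1},{"slide":[0,0,0],"delta_rot":[0,0,0],"fingers":-1}]'

```text
time_s: 22.48
tcp_pos: [0.4602, -0.0656, 0.1586]
eef_rot: [180.0, 0.0, 179.9]
contact_force: [-0.7, 0.4, -1.5]
gripper_width: 0.0144
gripper_force: 20.0
```

```bash
python3 - <<'E'
from h import *
cam,im,s=wrist("w9");print(s["tcp_pos"],s["contact_force"],cam.px([.4607,-.0651,.02]))
E
```

```text
[ 0.46015988 -0.06560514  0.15863048] [-0.6608133   0.36834855 -1.53392166] [320.81413996 187.93009799]
```

View pics/w9.png

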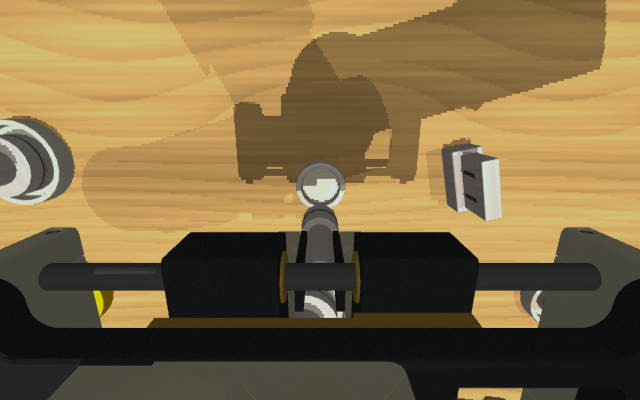

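Nest_s is centred at (321,187), as predicted, with the horn in line. Lowering.

play_rows --rows '[{"slide":[-0.004,0,0.2],"delta_rot":[0,0,0],"fingers":-1},{"slide":[0,0,0.2],"delta_rot":[0,0,0],"fingers":-1},{"slide":[0,0,0.15],"delta_rot":[0,0,0],"fingers":-1},{"slide":[0,0,0.08],"delta_rot":[0,0,0],"fingers":-1},{"slide":[0,0,0.05],"delta_rot":[0,0,0],"fingers":-1},{"slide":[0,0,0.03],"delta_rot":[0,0,0],"fingers":-1},{"slide":[0,0,0.01],"delta_rot":[0,0,0],"fingers":-1},{"slide":[0,0,0],"delta_rot":[0,0,0],"fingers":-1}]'

```text
time_s: 23.52
tcp_pos: [0.4612, -0.0654, 0.051]
eef_rot: [180.0, 0.0, -180.0]
contact_force: [-0.2, -0.1, -1.1]
gripper_width: 0.0146
gripper_force: 20.0
```

play_rows --rows '[{"slide":[0,0,0.013],"delta_rot":[0,0,0],"fingers":-1},{"slide":[0,0,0.008],"delta_rot":[0,0,0],"fingers":-1},{"slide":[0,0,0],"delta_rot":[0,0,0],"fingers":-1}]'

```text
time_s: 23.9
tcp_pos: [0.4611, -0.0654, 0.0476]
eef_rot: [180.0, 0.0, -180.0]
contact_force: [0.5, -0.4, 2.5]
gripper_width: 0.0146
gripper_force: 20.0
```

Contact. Releasing, rising and moving aside so the top camera sees the bench.

play_rows --rows '[{"slide":[0,0,0],"delta_rot":[0,0,0],"fingers":0},{"slide":[0,0,0],"delta_rot":[0,0,0],"fingers":0},{"slide":[0,0,0],"delta_rot":[0,0,0],"fingers":0},{"slide":[0,0,0],"delta_rot":[0,0,0],"fingers":0},{"slide":[0,0,-0.1],"delta_rot":[0,0,0],"fingers":0},{"slide":[0,0,-0.3],"delta_rot":[0,0,0],"fingers":0},{"slide":[0,0,-0.4],"delta_rot":[0,0,0],"fingers":0},{"slide":[0,0,-0.4],"delta_rot":[0,0,0],"fingers":0}]'

```text
time_s: 24.9
tcp_pos: [0.4605, -0.0655, 0.2293]
eef_rot: [-180.0, -0.0, -180.0]
contact_force: [1.7, 0.0, -0.4]
gripper_width: 0.0437
gripper_force: 0.0
```

play_rows --rows '[{"slide":[0,-0.4,0],"delta_rot":[0,0,0],"fingers":0},{"slide":[0,-0.4,0],"delta_rot":[0,0,0],"fingers":0},{"slide":[0,-0.4,0],"delta_rot":[0,0,0],"fingers":0},{"slide":[0.1,-0.4,0],"delta_rot":[0,0,0],"fingers":0},{"slide":[0.1,-0.4,0],"delta_rot":[0,0,0],"fingers":0},{"slide":[0.1,-0.4,0],"delta_rot":[0,0,0],"fingers":0},{"slide":[0.1,-0.4,0],"delta_rot":[0,0,0],"fingers":0},{"slide":[0.1,-0.4,0],"delta_rot":[0,0,0],"fingers":0}]'

```text
time_s: 25.9
tcp_pos: [0.3854, -0.5473, 0.2273]
eef_rot: [180.0, -0.0, -180.0]
contact_force: [1.9, -0.3, 0.6]
gripper_width: 0.044
gripper_force: 0.0
```

play_rows --rows '[{"slide":[0.2,-0.3,0],"delta_rot":[0,0,0],"fingers":0},{"slide":[0.2,-0.3,0],"delta_rot":[0,0,0],"fingers":0},{"slide":[0,0,0],"delta_rot":[0,0,0],"fingers":0},{"slide":[0,0,0],"delta_rot":[0,0,0],"fingers":0}]'

```text
time_s: 26.4
tcp_pos: [0.3259, -0.6353, 0.2268]
eef_rot: [179.9, -0.0, 180.0]
contact_force: [0.4, 0.8, -0.6]
gripper_width: 0.0441
gripper_force: 0.0
```

```bash
python3 - <<'E'
from h import *
c=r.capture("top");im=c["image"];cam=Cam(c)
cv2.imwrite("pics/t9.png",cv2.resize(im[120:270,130:520],None,fx=2,fy=2,interpolation=cv2.INTER_CUBIC))
for n,p in dict(xl=[.6167,-.0841],l=[.4361,-.3736],m=[.5987,.2136],s=[.4607,-.0651]).items():
    q=cam.px([*p,.083]);print(n,"necktop zoom px",(2*(q-[130,120])).round(1))
E
```

```text
xl necktop zoom px [451.4  69.9]
l necktop zoom px [712.6 227.6]
m necktop zoom px [185.1  88.9]
s necktop zoom px [436.8 209.4]
```

View pics/t9.png

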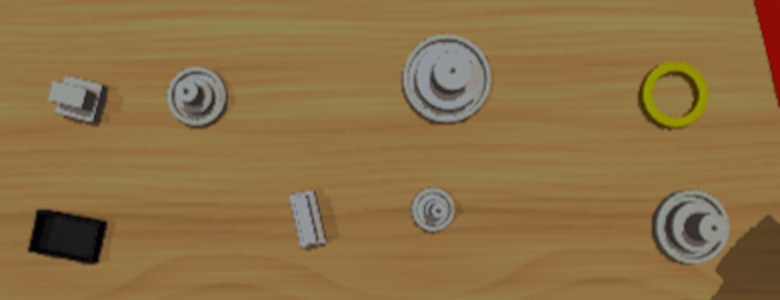

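All four neck tops are where they should be: xl (452,71), l (713,228), m (185,90) and s (437,210), each within 1–2 zoomed pixels (about 2 mm) of the prediction. The blocks have not moved. Handing in.

```bash
python3 -c "
from plant import r
print(r.close_job())"
```

```text
the job is handed in; nothing more can be done
None
```

All four round horns are lowered into their own nests, upright and centred to about 2 mm in the last top-camera picture; the two block horns were not moved, and the job was handed in at about 26 s (no verdict was returned).

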